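# Stop, clear and re-arm a vegetable slicer

## Robot

A 6-joint arm with a two-finger parallel gripper is mounted at the origin on the work surface. World frame = base frame: x ahead of the robot, y to its left, z up, the work surface at z = 0. Lengths are in m, angles in rad, forces in N, time in s.
With the tool pointing down it reaches from about 0.325 to 0.775 m from the base axis. Payload 5.5 kg.
Tool frame: the origin (TCP) lies midway between the tips of the shut fingers; the grasp point (between the pads) lies ctrl.hold_point_z behind it (ctrl.hold_point_z is the distance from the TCP to the grasp point, in m); z points along the fingers, y is the line along which they close (so a half turn about z gives the same grasp; the last joint's range is limited). The gripper opens to 88 mm and grips with 3 to 60 N. Pads are 20 mm wide; open, the fingers measure 115 mm over their backs; the gripper's body (75 mm by 178 mm) begins 61 mm behind the grasp point.
Start: joints at [-1.367, 0.091, 1.231, -0, 1.82, -0.057], TCP at [0.155, -0.58, 0.223] pointing down, gripper open.
Joint ranges: [-2.87, 2.87], [-0.86, 2.18], [0.17, 2.46], [-1.51, 4.65], [0.06, 2.69], [-2.65, 2.65]. Speed limits (rad/s): [2.57, 2.57, 3.01, 3.14, 3.14, 3.14].

## Interface

Orientations are given as a 3x3 rotation matrix whose columns are the frame's x, y, z axes.
In Python, from workcell import monitor, cams, ctrl gives the robot as it stands.
- The arm moves only by the tool play_rows, never from a script. Its argument "targets" is a list of rows, each a list of 7 numbers: the shift along the tool's x, y, z in units of 30 mm (1.0 is 30 mm), then the turn, a rotation vector about the tool's x, y, z in degrees, then the finger opening in mm, from 0 to 87.8. A call has 1 to 10 rows; each row shifts and turns the commanded pose from where the row before left it, along the tool's axes as they then stand; what a row does not reach is not made up. A row lasts 1/10 s, in which the tool goes at most 50 mm and 8.59 degrees, less where a joint would pass 70% of its speed; a pose out of reach is approached as far as the arm can. A call is refused whole if a number of a shift passes 1 or a number of a turn 8.59, either way. A call with a gripper value outside its range is refused whole. The fingers move at their own pace and stop on an object; "newtons" is the grip in N (left out, the last holds). Time passes only in rows, so rows that do not move let the fingers close. It gives the time, the measured TCP pose, the force, the opening and the grip force at its end, in the units of the state.
- monitor.get_obs(): the state, without advancing time (a new reading comes with each control period).
- cams.camera(name): name is "scene" or "top" or "wrist"; returns (picture, depth): 480x640x3 uint8, red, green, blue; 480x640 float32, m along the optical axis (not along the pixel's ray), 0 where there is no reading.
- cams.camera_params(name): a dict with "vertical_fov" (degrees; the focal length in pixels is half the picture's height over the tangent of half this angle, whatever the lens; pixels are square), "cx", "cy" (the principal point, pixels), "rvec" (rotation vector, rad) and "tvec" (3), from world to camera coordinates, as OpenCV has them; the wrist camera has in their place "T_tool_cam" (4x4, takes a point from camera to tool coordinates, whose origin is the TCP and whose axes are the flange's). Camera axes: x right, y down, z forward; pixel columns grow to the right and rows downward; lengths in m; the calibration is good to about 2 mm. A picture is of the moment at which its call begins: read the wrist's pose just before it. camera_params takes no time and is no camera call.
- ctrl.job_done(): hands the job in; it is judged then, once.
The state is a dict: "t": time; "qpos": joint angles; "dq": joint speeds; "joint_efforts": joint torques, N m; "tool_pos": TCP position; "eef_rot": TCP orientation; "force": force on the tool from outside, world axes, zero at the start; "moment": the same for the moment, N m; "finger_gap": opening from 0.0 (shut) to 1.0 (fully open); "finger_force": force on a finger pad.
Only numpy, scipy, OpenCV 4.12 (cv2) and the standard library are available. Lean on these libraries where they do the work, as an engineer would, in place of code of your own. Each camera call takes 0.05 s, during which the arm holds its last target. There are 200 camera calls.

## Task

Make the slicer's outfeed safe and ready for the next batch. First push the red stop button fully down so that it stays down; then use the scraper block, not the fingers, to push every vegetable scrap off the metal plate into the blue trough; then stand the scraper upright on the counter midway between the green bottle and the red-labelled canister, in line with them, and stand every orange tub that is there upright and wholly on the cleared plate. Only when all that is done, turn the stop button clockwise until it comes fully up again and let go; do not shift or tip the bottle, the canister or the mug.

Things in the scene. Friction and masses are not known exactly. Their poses are not given: they have to be found in the camera images.
- deck: Slicer's fixed metal outfeed plate, 220 mm (x) x 250 mm (y), level top 50 mm above the origin, which lies at counter level under the plate's centre. Lips 8 mm high and thick along both x edges and the +y edge; the -y edge is open and drops into the blue trough. A steel motor housing 240 mm high stands from y = +210 mm on.
- trough (a point): Middle of the floor of the blue scrap trough, which is part of the deck and lies along the plate's open edge: inside 224 mm along x and 110 mm along y (from the plate's edge), floor 46 mm below the plate's top, outer walls as high as the plate.
- stop_box: Fixed yellow box, 80 x 80 x 60 mm, that carries the red stop button in the middle of its top. Origin under its centre.
- stop_head (a point): Centre of the top of the red mushroom stop button: top of its raised turning bar (44 mm along this point's x, 16 mm thick along y, 20 mm high), which stands on a round 50 mm head 12 mm thick. Top 110 mm above the counter when up. The point turns with the button.
- stop_push (a joint): How far the stop button is pressed, m: 0 up (as at the start), 0.007 fully down. Pressing takes about 5 N; once down it stays down until it is turned.
- stop_mark (a point): White mark on one end of the top of the turning bar, 20 mm out from its centre along the bar. At the start it points along the +x of stop_box. With the button down, turning it about 1.15 rad (66 degrees) clockwise seen from above drives it fully up; let go, it stays up.
- scraper: Scraper block: green base 120 mm (its x) x 36 mm (y) x 22 mm high, with a white upright grip 60 mm (x) x 24 mm (y) on top, from 22 to 68 mm height. Origin at the centre of the underside; stands on the plate at the start. 0.16 kg.
- spray: Green cleaning bottle, bystander and reference: round, 66 mm wide, 150 mm high, origin under its centre. The red-labelled canister stands 220 mm along its -y.
- canister: Steel canister with a red label, bystander and reference: round, 66 mm wide, 100 mm high, origin under its centre.
- beaker: White mug, bystander: 68 mm wide, 80 mm high, origin under its centre.
- tub1: Orange open square tub, 60 x 60 mm and 45 mm high, walls 4 mm, 0.18 kg, upright on the counter; origin at the centre of the underside. Two or three tubs are there; absent ones read None.
- tub2: Orange open square tub, 60 x 60 mm and 45 mm high, walls 4 mm, 0.18 kg, upright on the counter; origin at the centre of the underside. Two or three tubs are there; absent ones read None.
- tub3: Orange open square tub, 60 x 60 mm and 45 mm high, walls 4 mm, 0.18 kg, upright on the counter; origin at the centre of the underside. Two or three tubs are there; absent ones read None.
- scrap1: Carrot stick scrap, 64 (x) x 16 x 16 mm, lying on the plate; origin at the centre of its underside. Two to four scraps are there; absent ones read None.
- scrap2: Carrot stick scrap, 64 (x) x 16 x 16 mm, lying on the plate; origin at the centre of its underside. Two to four scraps are there; absent ones read None.
- scrap3: Pale daikon radish slab scrap, 62 (x) x 26 (y) x 14 mm, lying on the plate; origin at the centre of its underside. Two to four scraps are there; absent ones read None.
- scrap4: Pale daikon radish slab scrap, 62 (x) x 26 (y) x 14 mm, lying on the plate; origin at the centre of its underside. Two to four scraps are there; absent ones read None.

How it is judged:
On the way, in this order (a step that is already met when the one before it is completed fails the run):
1. the stop button is pushed down (value of joint stop_push above 0.005 m), for 0.2 s.
2. with the stop still down, every scrap lies in the trough (value of joint stop_push above 0.005 m and y of scrap1 in the frame of deck between -0.24 and -0.118 m and x of scrap1 in the frame of deck between -0.118 and 0.118 m and z of each of scrap1, scrap2, scrap3, scrap4 in the frame of deck below 0.046 m and y of scrap2 in the frame of deck between -0.24 and -0.118 m and x of scrap2 in the frame of deck between -0.118 and 0.118 m and y of scrap3 in the frame of deck between -0.24 and -0.118 m and x of scrap3 in the frame of deck between -0.118 and 0.118 m and y of scrap4 in the frame of deck between -0.24 and -0.118 m and x of scrap4 in the frame of deck between -0.118 and 0.118 m), for 0.2 s.
3. with the stop still down, the scraper stands between bottle and canister and every tub stands on the plate (value of joint stop_push above 0.005 m and y of scraper in the frame of spray between -0.14 and -0.08 m and x of scraper in the frame of spray between -0.035 and 0.035 m and height (world z) of scraper below 0.006 m and angle between each of scraper, tub1, tub2, tub3's own z axis and vertical below 0.1 rad and x of tub1 in the frame of deck between -0.09 and 0.09 m and y of tub1 in the frame of deck between -0.098 and 0.105 m and z of tub1 in the frame of deck between 0.044 and 0.056 m and x of tub2 in the frame of deck between -0.09 and 0.09 m and y of tub2 in the frame of deck between -0.098 and 0.105 m and z of tub2 in the frame of deck between 0.044 and 0.056 m and x of tub3 in the frame of deck between -0.09 and 0.09 m and y of tub3 in the frame of deck between -0.098 and 0.105 m and z of tub3 in the frame of deck between 0.044 and 0.056 m and contact force between the fingers and tub1 below 0.2 N and contact force between the fingers and tub2 below 0.2 N and contact force between the fingers and tub3 below 0.2 N and contact force between the fingers and scraper below 0.2 N), for 0.2 s.
4. the stop button is turned clockwise, by more than 0.75 rad, and comes up (y of stop_mark in the frame of stop_box below -0.0137 m and value of joint stop_push below 0.0025 m), for 0.1 s.
At the end, for the whole second after the job is handed in: Scraps in the trough; tubs upright on the plate, centres 27 mm inside the open edge, 20 mm inside the others; scraper upright on the counter midway between bottle and canister (30 mm along their line, 35 mm across); stop button up (under 2 mm down); all released and at rest (y of scrap1 in the frame of deck between -0.24 and -0.118 m and x of scrap1 in the frame of deck between -0.118 and 0.118 m and z of each of scrap1, scrap2, scrap3, scrap4 in the frame of deck below 0.046 m and y of scrap2 in the frame of deck between -0.24 and -0.118 m and x of scrap2 in the frame of deck between -0.118 and 0.118 m and y of scrap3 in the frame of deck between -0.24 and -0.118 m and x of scrap3 in the frame of deck between -0.118 and 0.118 m and y of scrap4 in the frame of deck between -0.24 and -0.118 m and x of scrap4 in the frame of deck between -0.118 and 0.118 m and x of tub1 in the frame of deck between -0.09 and 0.09 m and y of tub1 in the frame of deck between -0.098 and 0.105 m and z of tub1 in the frame of deck between 0.044 and 0.056 m and angle between each of tub1, tub2, tub3, scraper's own z axis and vertical below 0.1 rad and x of tub2 in the frame of deck between -0.09 and 0.09 m and y of tub2 in the frame of deck between -0.098 and 0.105 m and z of tub2 in the frame of deck between 0.044 and 0.056 m and x of tub3 in the frame of deck between -0.09 and 0.09 m and y of tub3 in the frame of deck between -0.098 and 0.105 m and z of tub3 in the frame of deck between 0.044 and 0.056 m and y of scraper in the frame of spray between -0.14 and -0.08 m and x of scraper in the frame of spray between -0.035 and 0.035 m and height (world z) of scraper below 0.006 m and contact force between the fingers and tub1 below 0.2 N and contact force between the fingers and tub2 below 0.2 N and contact force between the fingers and tub3 below 0.2 N and contact force between the fingers and scraper below 0.2 N and linear speed of each of tub1, tub2, tub3, scraper, scrap1, scrap2, scrap3, scrap4 below 0.02 m/s and value of joint stop_push below 0.002 m); the robot touches nothing.
It fails at once if a bystander is shifted more than 40 mm or tipped (distance of any of spray, canister, beaker from where it was at the start of the episode above 0.04 m or angle between any of spray, canister, beaker's own z axis and vertical above 0.35 rad).
It fails at once if a scrap is pushed or gripped with the fingers (contact force between the fingers and scrap1 above 1 N or contact force between the fingers and scrap2 above 1 N or contact force between the fingers and scrap3 above 1 N or contact force between the fingers and scrap4 above 1 N).
Of scrap1, scrap2, scrap3, scrap4 only 2 to 4 are there at a start; the rules pass over those that are not, and their reading is None.
Of tub1, tub2, tub3 only 2 to 3 are there at a start; the rules pass over those that are not, and their reading is None.
At some moment in a run one of tub1, tub2, tub3 may be knocked a few centimetres aside while the robot is not near it.
Once in a run the grip may slacken for a moment while it holds something.
It also fails if it takes over 210 s, if anything falls off the work surface, if the arm or the gripper's body presses on something with over 40 N, if the wrist force passes 120 N, or if a joint passes its speed limit or range.

## Working session

There is one attempt and no reset: what is moved stays moved. The work goes in short steps, Python scripts to look and compute and a tool call to move; the robot and the scene stay as the last step left them, time stands still between calls to the robot, and variables do not carry over. Pictures are saved under pics/ and viewed, at most 14 in all, crops included, and the job is handed in when it is done.

Besides the shell and the picture viewer there is one more tool, called after "Emit:" by a JSON object that holds its "name" and its "arguments". play_rows: Moves the arm, as the interface text tells. Its arguments: {"type":"object","properties":{"targets":{"type":"array"},"newtons":{"type":"number"}},"required":["targets"]}

```bash
ls; mkdir -p pics; cat > h.py <<'E'
import numpy as np, cv2
from workcell import monitor, cams, ctrl
def look(name, fn=None):
    o=monitor.get_obs(); im,d=cams.camera(name); p=cams.camera_params(name)
    f=240/np.tan(np.radians(p["vertical_fov"])/2)
    if name=="wrist":
        T=np.eye(4);T[:3,:3]=o["eef_rot"];T[:3,3]=o["tool_pos"];T=T@np.array(p["T_tool_cam"])
    else:
        R=cv2.Rodrigues(np.array(p["rvec"],float))[0];T=np.eye(4);T[:3,:3]=R.T;T[:3,3]=-R.T@np.array(p["tvec"],float).ravel()
    if fn: cv2.imwrite("pics/"+fn,im[:,:,::-1])
    v,u=np.mgrid[:480,:640]
    P=np.stack([(u-p["cx"])/f*d,(v-p["cy"])/f*d,d],-1)@T[:3,:3].T+T[:3,3]
    P[d==0]=np.nan
    np.savez("/tmp/"+name+".npz",im=im,P=P)
    return im,P
E
python3 - <<'E'
from h import *
for n in("top","scene"):
    look(n,n+"0.png"); p=cams.camera_params(n); print(p)
print(ctrl.hold_point_z); print(monitor.get_obs())
E
```

```text
pics
{'vertical_fov': 55.10521957265218, 'cx': 315.7358490497988, 'cy': 238.64971258267886, 'rvec': array([ 2.09433017, -2.15765388,  0.1574742 ]), 'tvec': array([-0.03193459,  0.54640815,  0.89993646])}
{'vertical_fov': 54.19745953229132, 'cx': 325.45142053447324, 'cy': 241.30421979530777, 'rvec': array([ 1.01018676,  2.49341536, -1.01567185]), 'tvec': array([ 0.39401685, -0.18077887,  1.21717085])}
0.0187
{'t': 0.1, 'qpos': array([-1.36670734e+00,  9.17710076e-02,  1.23173857e+00,  4.18355187e-05,
        1.81980063e+00, -5.66949916e-02]), 'dq': array([-0.00071343, -0.00295918, -0.00239656,  0.00052695,  0.00086154,
        0.00181851]), 'joint_efforts': array([ 3.74544776e-03, -4.47858739e+01, -4.07568812e+01,  7.01282336e-02,
        2.84241582e-02, -1.14333900e-04]), 'tool_pos': array([ 0.15466504, -0.57945421,  0.22164266]), 'eef_rot': array([[ 9.66185507e-01,  2.57847768e-01, -3.08402603e-04],
       [ 2.57847916e-01, -9.66184038e-01,  1.69012964e-03],
       [ 1.37822484e-04, -1.71249974e-03, -9.99998524e-01]]), 'force': array([-0.58700727,  0.08207829, -0.34685722]), 'moment': array([-0.0060934 ,  0.03864158,  0.02290485]), 'finger_force': 0.0, 'finger_gap': 0.9999062416168547}
```

View pics/top0.png

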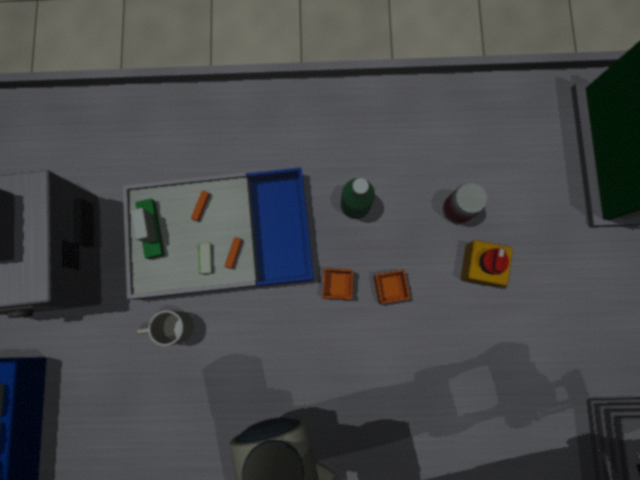

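View pics/scene0.png

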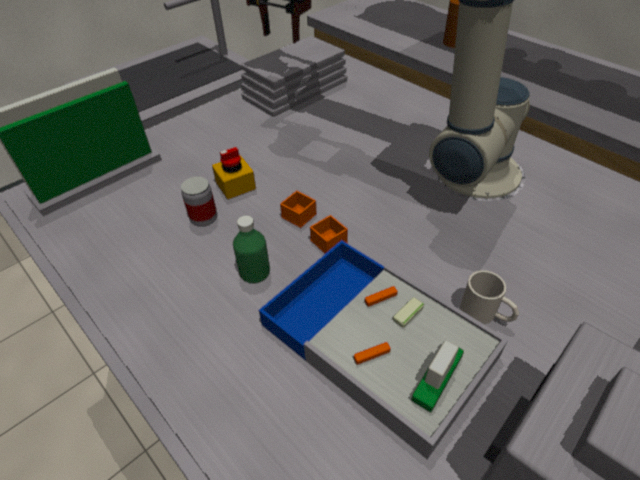

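The top view shows the plate at (125-255, 175-298), with the trough at (250-312, 170-287). On the plate are carrots (201,206) and (233,253), a daikon (205,258) and the scraper (148,230). The bottle is at (358,197), the canister at (465,203), the stop box at (488,263), the tubs at (339,284) and (392,286), and the mug at (165,328). So there are three scraps and two tubs.

```bash
cat >> h.py <<'E'
def blob(im,P,lo,hi,zr,box=None):
    """min-area rects in xy of hsv-range pixels with height in zr: center, size, angle of long side (deg)"""
    h=cv2.cvtColor(im,cv2.COLOR_RGB2HSV); m=cv2.inRange(h,np.array(lo),np.array(hi))>0
    with np.errstate(invalid="ignore"): m&=(P[...,2]>zr[0])&(P[...,2]<zr[1])
    if box: b=np.zeros_like(m); b[box[1]:box[3],box[0]:box[2]]=1; m&=b
    n,l=cv2.connectedComponents(m.astype(np.uint8)); out=[]
    for i in range(1,n):
        q=P[l==i]
        if len(q)<25: continue
        (c,s,a)=cv2.minAreaRect((q[:,:2]*1000).astype(np.float32))
        if s[0]<s[1]: s=s[::-1]; a+=90
        vu=np.argwhere(l==i).mean(0).round()[::-1]
        print("px",vu,"n",len(q),"c",np.round(c,1),"s",np.round(s,1),"a",round((a+90)%180-90,1),"z",np.round(np.percentile(q[:,2],[5,50,95])*1000,1))
E
python3 - <<'E'
from h import *
z=np.load("/tmp/top.npz");im,P=z["im"],z["P"]
for n,lo,hi,zr in[("orange",(3,150,60),(18,255,255),(.0,.12)),("green",(50,100,20),(80,255,255),(.0,.2)),("blue",(105,120,40),(130,255,255),(.03,.07)),
 ("yellow",(18,150,60),(30,255,255),(.05,.07)),("red",(0,150,40),(3,255,255),(.05,.2)),("white",(0,0,110),(180,60,255),(.06,.2)),("daikon",(25,40,90),(50,160,255),(.04,.1)),("plate",(0,0,40),(180,60,255),(.045,.064))]:
    print(n); blob(im,P,lo,hi,zr,(110,150,560,370))
for (u,v) in [(500,252),(495,262),(488,263),(150,230),(359,186),(470,195)]: print(u,v,im[v,u],P[v,u])
E
```

```text
orange
px [200. 206.] n 212 c [618.4 187.5] s [60.1 14.6] a -22.3 z [60.7 64.9 67.4]
px [233. 253.] n 217 c [519.4 118.7] s [60.6 14.1] a -18.7 z [61.5 65.  67.8]
px [492. 249.] n 34 c [ 507.9 -394.8] s [41.5  7.8] a -64.6 z [ 62.   89.  107.9]
px [506. 263.] n 69 c [ 481.1 -419.6] s [53.7 26.4] a -26.0 z [57.2 85.1 91.3]
px [338. 284.] n 828 c [452.2 -91.2] s [61.1 58.7] a 85.5 z [ 1.2  4.3 45.6]
px [391. 287.] n 850 c [ 444.1 -203.3] s [68.3 59.2] a -82.0 z [ 1.1  4.6 45.4]
green
px [356. 199.] n 467 c [ 617.8 -132. ] s [58.4 48.8] a 69.5 z [ 89.8 104.5 118.2]
px [151. 231.] n 580 c [573.8 288.6] s [117.7  35. ] a 12.1 z [64.6 71.1 74.2]
blue
px [291. 225.] n 754 c [576.6  27. ] s [236.  114.4] a 4.5 z [39.1 49.1 51.9]
yellow
px [486. 264.] n 933 c [ 483.9 -393.6] s [80.2 78.5] a 76.5 z [56.1 59.2 61.9]
red
px [494. 262.] n 409 c [ 481.9 -390.4] s [46.6 40.2] a 58.8 z [ 86.8  91.2 110.6]
white
px [360. 185.] n 157 c [ 626.2 -135.7] s [26.2 25. ] a -44.2 z [146.5 149.4 151.7]
px [138. 223.] n 311 c [575.4 290.9] s [57.9 22.4] a 10.3 z [114.8 117.5 119.9]
px [204. 257.] n 281 c [511.2 176. ] s [59.4 20.1] a 2.0 z [61.  63.5 66.4]
daikon
plate
px [190. 236.] n 12265 c [562.4 214.7] s [259.8 237.8] a -85.5 z [47.1 49.9 58.5]
500 252 [112 107 108] [ 0.49750226 -0.39501059  0.11255292]
495 262 [61 14 13] [ 0.47948132 -0.38593211  0.10720603]
488 263 [106  20  17] [ 0.47983307 -0.37905263  0.08925772]
150 230 [36 36 36] [0.56420927 0.27595082 0.09563912]
359 186 [121 127 128] [ 0.6253051  -0.13326882  0.14557242]
470 195 [ 97 103  99] [ 0.61319066 -0.35283382  0.0984457 ]
```

```bash
cat >> h.py <<'E'
def to(x,y,z,yaw):
    """tool-axis shift (30 mm units) and clockwise turn (deg) from the present pose to a tool-down target (m, deg of tool x)"""
    o=monitor.get_obs(); R=np.array(o["eef_rot"]); p=np.array(o["tool_pos"])
    t=np.radians(yaw); c,s=np.cos(t),np.sin(t); G=np.array([[c,s,0],[s,-c,0],[0,0,-1]])
    rv=np.degrees(cv2.Rodrigues(R.T@G)[0].ravel())
    print("t",round(o["t"],1),"pos",np.round(p,4),"yaw",round(np.degrees(np.arctan2(R[1,0],R[0,0])),1),"j6",round(o["qpos"][5],2),
      "\n shift now-axes",np.round(R.T@(np.array([x,y,z])-p)/.03,2),"turn",np.round(rv,1),"shift goal-axes",np.round(G.T@(np.array([x,y,z])-p)/.03,2))
E
python3 -c "
from h import *
print(cams.camera_params('wrist'))
to(.482,-.391,.2,-13.5)"
```

```text
{'vertical_fov': 61.158107725787865, 'cx': 318.8602731598756, 'cy': 240.05771815256176, 'T_tool_cam': array([[-1.03293823e-03, -9.63565533e-01, -2.67470366e-01,
         7.28660011e-02],
       [ 9.99999370e-01, -8.77969819e-04, -6.98978830e-04,
         5.37234530e-04],
       [ 4.38681000e-04, -2.67470920e-01,  9.63565833e-01,
        -1.62824083e-01],
       [ 0.00000000e+00,  0.00000000e+00,  0.00000000e+00,
         1.00000000e+00]])}
t 0.1 pos [ 0.1547 -0.5795  0.2216] yaw 14.9 j6 -0.06 
 shift now-axes [12.16 -3.25  0.73] turn [-0.1  0.  28.4] shift goal-axes [ 9.14 -8.66  0.72]
```

Emit:
{"name": "play_rows", "arguments": {"targets": [[1,-0.25,0,0,0,0,80],[1,-0.25,0,0,0,0,0],[1,-0.25,0,0,0,0,0],[1,-0.25,0,0,0,0,0],[1,-0.25,0,0,0,0,0],[1,-0.25,0,0,0,0,0],[1,-0.25,0,0,0,0,0],[1,-0.25,0,0,0,0,0],[1,-0.25,0,0,0,0,0],[1,-0.25,0,0,0,0,0]]}}

```text
t: 1.1
tool_pos: [0.4262, -0.429, 0.222]
eef_rot: [[0.966, 0.258, -0.001], [0.258, -0.966, 0.001], [-0.0, -0.001, -1.0]]
force: [-0.1, -0.8, 0.4]
finger_gap: 0.129
finger_force: 0.0
```

Emit:
{"name": "play_rows", "arguments": {"targets": [[1,-0.4,0.2,0,0,0,0],[1,-0.4,0.2,0,0,0,0],[0,0,0,0,0,7,0],[0,0,0,0,0,7,0],[0,0,0,0,0,7,0],[0,0,0,0,0,7,0],[0,0,0,0,0,0,0],[0,0,0,0,0,0,0]]}}

```text
t: 1.9
tool_pos: [0.4769, -0.3912, 0.2102]
eef_rot: [[0.975, -0.223, -0.001], [-0.223, -0.975, 0.001], [-0.001, -0.0, -1.0]]
force: [0.2, 0.1, 0.5]
finger_gap: 0.004
finger_force: 0.0
```

```bash
python3 - <<'E'
from h import *
to(.482,-.391,.12,-13.5)
im,P=look("wrist","w1.png")
print("white");blob(im,P,(0,0,90),(180,60,255),(.09,.13))
print("yellow");blob(im,P,(18,150,60),(30,255,255),(.05,.07))
print("red");blob(im,P,(0,150,30),(8,255,255),(.1,.12))
E
```

```text
t 1.9 pos [ 0.4769 -0.3912  0.2102] yaw -12.9 j6 1.05 
 shift now-axes [ 0.17 -0.04  3.01] turn [-0.   0.   0.6] shift goal-axes [ 0.16 -0.04  3.01]
white
px [214.  50.] n 8154 c [ 605.3 -354.2] s [59.8 59.5] a 77.0 z [ 99.5 100.9 102.1]
px [322. 210.] n 262 c [ 496.2 -398.4] s [14.   7.3] a -12.6 z [110.4 111.5 112.6]
yellow
px [322. 203.] n 5914 c [ 484.1 -395.6] s [79.1 78.5] a 76.8 z [58.8 60.7 62. ]
red
px [322. 231.] n 1089 c [ 484.  -395.2] s [43.3 16. ] a -13.2 z [107.8 110.5 111.8]
```

View pics/w1.png

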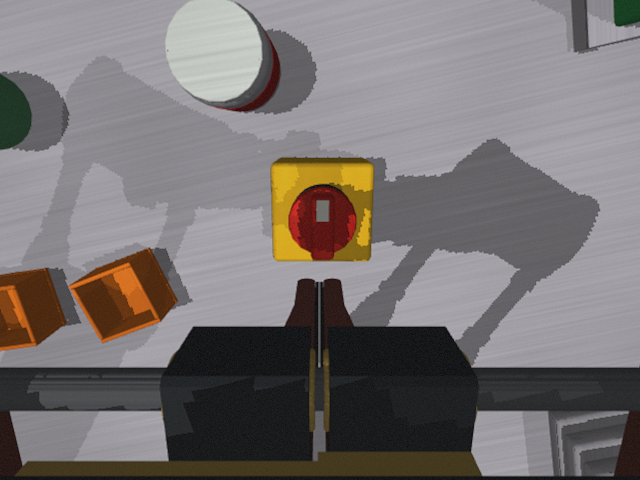

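The wrist view shows the stop head centred at pixel (322,231) with its white mark at (322,210). The box is square to the tool. The button centre is at about (0.484, -0.395).

Emit:
{"name": "play_rows", "arguments": {"targets": [[0.26,0.08,0,0,0,0,0],[0,0,1,0,0,0,0],[0,0,1,0,0,0,0],[0,0,1,0,0,0,0],[0,0,0.17,0,0,0,0],[0,0,0.1,0,0,0,0],[0,0,0.1,0,0,0,0],[0,0,0.1,0,0,0,0],[0,0,0.1,0,0,0,0],[0,0,0,0,0,0,0]]}}

```text
t: 2.95
tool_pos: [0.485, -0.3962, 0.1065]
eef_rot: [[0.974, -0.226, 0.003], [-0.226, -0.974, -0.003], [0.004, 0.002, -1.0]]
force: [-0.0, -0.3, 5.0]
finger_gap: 0.009
finger_force: 2.3
```

Emit:
{"name": "play_rows", "arguments": {"targets": [[0,0,0.07,0,0,0,0],[0,0,0.07,0,0,0,0],[0,0,0.07,0,0,0,0],[0,0,0.05,0,0,0,0],[0,0,0,0,0,0,0],[0,0,0,0,0,0,0]]}}

```text
t: 3.55
tool_pos: [0.4855, -0.3967, 0.1031]
eef_rot: [[0.974, -0.226, 0.006], [-0.226, -0.974, -0.006], [0.007, 0.004, -1.0]]
force: [-4.8, 3.4, 20.6]
finger_gap: 0.001
finger_force: 10.3
```

Emit:
{"name": "play_rows", "arguments": {"targets": [[0,0,-1,0,0,0,0],[0,0,-1,0,0,0,0],[0,0,-1,0,0,-8,40],[0,0,-1,0,0,-8,60],[0,0,0,0,0,-8,60],[0,0,0,0,0,0,60]]}}

```text
t: 4.15
tool_pos: [0.4846, -0.3958, 0.2181]
eef_rot: [[0.982, 0.191, 0.003], [0.191, -0.982, -0.003], [0.002, 0.003, -1.0]]
force: [0.3, -0.2, -1.1]
finger_gap: 0.33
finger_force: 0.0
```

```bash
python3 - <<'E'
from h import *
to(.560,.290,.23,11)
im,P=look("wrist")
print("white");blob(im,P,(0,0,90),(180,60,255),(.09,.13))
print("red");blob(im,P,(0,150,30),(8,255,255),(.09,.12))
print("orange");blob(im,P,(3,150,40),(18,255,255),(.03,.06))
E
```

```text
t 4.2 pos [ 0.4846 -0.3958  0.2181] yaw 11.0 j6 0.64 
 shift now-axes [  6.84 -21.96  -0.45] turn [ 0.2 -0.1  0. ] shift goal-axes [  6.83 -21.96  -0.4 ]
white
px [290.  41.] n 7176 c [ 602.6 -355.3] s [62.2 51.5] a -79.9 z [ 99.5 100.9 102.2]
px [323. 219.] n 230 c [ 496.3 -397.5] s [14.   8.1] a -10.8 z [103.5 104.5 105.8]
red
px [316. 236.] n 1089 c [ 484.  -395.3] s [42.8 16.2] a -10.1 z [ 96.6 103.4 104.7]
orange
px [ 84. 220.] n 2751 c [ 443.2 -200.8] s [60.4 59.4] a -81.7 z [31.4 42.4 46.6]
```

The button top now reads about 7 mm lower, so it is latched down. Next I move to the scraper.

Emit:
{"name": "play_rows", "arguments": {"targets": [[0.31,-1,-0.02,0,0,0,60],[0.31,-1,-0.02,0,0,0,60],[0.31,-1,-0.02,0,0,0,60],[0.31,-1,-0.02,0,0,0,60],[0.31,-1,-0.02,0,0,0,60],[0.31,-1,-0.02,0,0,0,60],[0.31,-1,-0.02,0,0,0,60],[0.31,-1,-0.02,0,0,0,60],[0.31,-1,-0.02,0,0,0,60],[0.31,-1,-0.02,0,0,0,60]]}}

```text
t: 5.2
tool_pos: [0.518, -0.0818, 0.2206]
eef_rot: [[0.983, 0.186, -0.002], [0.186, -0.983, 0.0], [-0.002, -0.001, -1.0]]
force: [0.2, -0.1, -0.2]
finger_gap: 0.682
finger_force: 0.0
```

Emit:
{"name": "play_rows", "arguments": {"targets": [[0.31,-1,-0.02,0,0,0,60],[0.31,-1,-0.02,0,0,0,60],[0.31,-1,-0.02,0,0,0,60],[0.31,-1,-0.02,0,0,0,60],[0.31,-1,-0.02,0,0,0,60],[0.31,-1,-0.02,0,0,0,60],[0.31,-1,-0.02,0,0,0,60],[0.31,-1,-0.02,0,0,0,60],[0.31,-1,-0.02,0,0,0,60],[0.31,-1,-0.02,0,0,0,60]]}}

```text
t: 6.2
tool_pos: [0.5524, 0.2303, 0.2265]
eef_rot: [[0.983, 0.186, -0.002], [0.186, -0.983, -0.001], [-0.002, 0.0, -1.0]]
force: [-0.3, -0.1, 0.4]
finger_gap: 0.684
finger_force: 0.0
```

Emit:
{"name": "play_rows", "arguments": {"targets": [[0.31,-1,0,0,0,0,60],[0.31,-1,0,0,0,0,60],[0,0,0,0,0,0,60],[0,0,0,0,0,0,60]]}}

```text
t: 6.6
tool_pos: [0.5593, 0.2915, 0.2263]
eef_rot: [[0.982, 0.189, -0.002], [0.189, -0.982, -0.001], [-0.002, 0.001, -1.0]]
force: [0.4, 0.5, -0.2]
finger_gap: 0.685
finger_force: 0.0
```

```bash
python3 - <<'E'
from h import *
im,P=look("wrist","w2.png")
print("white");blob(im,P,(0,0,90),(180,60,255),(.105,.13))
print("green");blob(im,P,(50,100,20),(80,255,255),(.06,.08))
print("orange");blob(im,P,(3,150,40),(18,255,255),(.055,.08))
print("daikon");blob(im,P,(20,10,90),(50,160,255),(.06,.08))
print("plate");blob(im,P,(0,0,30),(180,70,255),(.045,.062))
to(.5754,.2909,.08,11)
E
```

```text
white
px [324. 215.] n 2929 c [573.2 290.6] s [59.  23.7] a 10.8 z [116.9 118.7 119.9]
green
px [323. 186.] n 3295 c [573.2 290.3] s [118.5  35.1] a 11.5 z [71.2 72.7 74. ]
orange
px [459. 170.] n 1804 c [618.3 189. ] s [62.9 15.8] a -21.8 z [58.8 66.4 67.8]
px [503. 297.] n 1573 c [518.8 120.5] s [62.3 16.7] a -18.9 z [56.7 66.1 67.6]
daikon
px [439. 289.] n 1408 c [513.  178.1] s [53.9 26.1] a 2.5 z [62.8 64.6 65.9]
px [350. 438.] n 29 c [355.9 222.7] s [7.8 1.3] a -33.4 z [62.3 67.  73.6]
px [341. 440.] n 25 c [348.8 229.8] s [9.7 2.1] a -50.5 z [60.8 64.6 67.4]
px [327. 449.] n 118 c [343.6 241.6] s [19.6  3.6] a -79.7 z [62.8 72.5 78.2]
plate
px [165.  77.] n 356 c [645.6 427.9] s [33.5  4.1] a 10.7 z [46.2 54.1 61.2]
px [406. 204.] n 64458 c [559.4 210.5] s [265.4 236.9] a -85.4 z [49.7 51.  59. ]
px [164. 276.] n 699 c [478.1 414.2] s [96.4  1.5] a 4.5 z [46.  53.7 61.2]
px [328. 430.] n 770 c [354.5 242.9] s [58.5 26.8] a -76.5 z [45.8 53.9 61.3]
t 6.7 pos [0.5595 0.2909 0.2269] yaw 10.8 j6 1.81 
 shift now-axes [0.53 0.09 4.89] turn [ 0.1  0.1 -0.2] shift goal-axes [0.52 0.1  4.9 ]
```

View pics/w2.png

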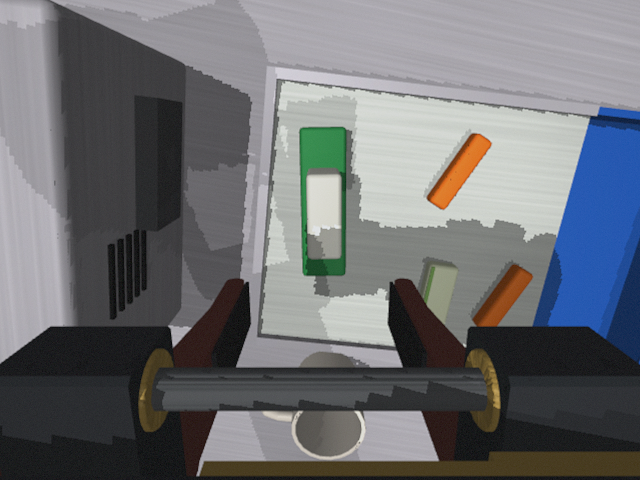

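The wrist view shows the scraper grip centred at pixel (324,215), with the scraps to its right at (459,170), (439,289) and (503,297). I grasp it across its 24 mm side.

Emit:
{"name": "play_rows", "arguments": {"targets": [[0.45,0.1,0,0,0,0,60],[0,0,1,0,0,0,60],[0,0,1,0,0,0,60],[0,0,1,0,0,0,60],[0,0,1,0,0,0,60],[0,0,0.5,0,0,0,60],[0,0,0.35,0,0,0,60],[0,0,0,0,0,0,60],[0,0,0,0,0,0,18],[0,0,0,0,0,0,18]], "newtons": 35}}

```text
t: 7.65
tool_pos: [0.5744, 0.2914, 0.0844]
eef_rot: [[0.982, 0.19, 0.003], [0.19, -0.982, 0.001], [0.003, -0.001, -1.0]]
force: [0.4, 1.0, 0.7]
finger_gap: 0.537
finger_force: 0.0
```

Emit:
{"name": "play_rows", "arguments": {"targets": [[0,0,0,0,0,0,18],[0,0,0,0,0,0,18],[0,0,0,0,0,0,18],[0,0,0,0,0,0,18]]}}

```text
t: 8.05
tool_pos: [0.5737, 0.2912, 0.0827]
eef_rot: [[0.982, 0.19, 0.001], [0.19, -0.982, 0.0], [0.001, -0.0, -1.0]]
force: [0.3, -0.2, 1.5]
finger_gap: 0.27
finger_force: 35.0
```

```bash
cat >> h.py <<'E'
def dk(x,y,z,yaw,O=(.5625,.2105),a=4.5):
    "target in deck frame (mm, yaw relative deck)"
    c,s=np.cos(np.radians(a)),np.sin(np.radians(a)); to(O[0]+(c*x-s*y)/1e3,O[1]+(s*x+c*y)/1e3,z,yaw+a)
E
python3 - <<'E'
from h import *
dk(46,72,.081,0); dk(46,-128,.081,0)
E
```

```text
t 8.1 pos [0.5737 0.2912 0.0827] yaw 10.9 j6 1.8 
 shift now-axes [0.92 0.36 0.06] turn [-0.  -0.   6.4] shift goal-axes [0.95 0.25 0.06]
t 8.1 pos [0.5737 0.2912 0.0827] yaw 10.9 j6 1.8 
 shift now-axes [0.17 6.98 0.06] turn [-0.  -0.   6.4] shift goal-axes [0.95 6.92 0.06]
```

Emit:
{"name": "play_rows", "arguments": {"targets": [[0,0,-0.04,0,0,0,18],[0,0,0,0,0,6.4,18],[0.4,0,0,0,0,0,18],[0.35,0,0,0,0,0,18],[0,0.4,0,0,0,0,18],[0,0.4,0,0,0,0,18],[0,0.4,0,0,0,0,18],[0,0.4,0,0,0,0,18],[0,0.4,0,0,0,0,18],[0,0.4,0,0,0,0,18]]}}

```text
t: 9.05
tool_pos: [0.6015, 0.2198, 0.0835]
eef_rot: [[0.997, 0.079, 0.0], [0.079, -0.997, -0.0], [0.0, 0.0, -1.0]]
force: [0.0, 0.6, -1.1]
finger_gap: 0.271
finger_force: 35.0
```

```bash
python3 - <<'E'
from h import *
dk(40,-130,.084,0)
look("top","t1.png")
E
```

```text
t 9.1 pos [0.6015 0.2198 0.0835] yaw 4.5 j6 1.79 
 shift now-axes [ 0.01  4.54 -0.02] turn [ 0. -0.  0.] shift goal-axes [ 0.01  4.54 -0.02]
```

View pics/t1.png

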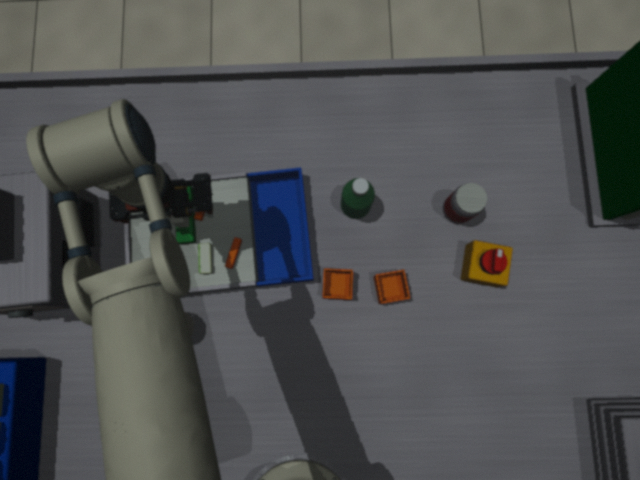

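The scraper is at (185,225), just reaching the far carrot. The arm is clear of everything, so I continue the pass.

Emit:
{"name": "play_rows", "arguments": {"targets": [[0,0.4,0,0,0,0,18],[0,0.4,0,0,0,0,18],[0,0.4,0,0,0,0,18],[0,0.4,0,0,0,0,18],[0,0.4,0,0,0,0,18],[0,0.4,0,0,0,0,18],[0,0.4,0,0,0,0,18],[0,0.4,0,0,0,0,18],[0,0.4,0,0,0,0,18],[0,0.4,0,0,0,0,18]]}}

```text
t: 10.1
tool_pos: [0.6112, 0.1004, 0.0834]
eef_rot: [[0.997, 0.079, -0.0], [0.079, -0.997, -0.0], [-0.0, 0.0, -1.0]]
force: [0.3, -0.4, -1.7]
finger_gap: 0.272
finger_force: 35.0
```

Emit:
{"name": "play_rows", "arguments": {"targets": [[0,0.4,0,0,0,0,18],[0,0.4,0,0,0,0,18],[0,0,0,0,0,0,18],[0,0,-1,0,0,0,18],[0,0,-1,0,0,0,18],[0,-1,-1,0,0,0,18],[0,-1,-0.3,0,0,0,18],[0,-1,0,0,0,0,18],[0,-1,0,0,0,0,18],[0,-1,0,0,0,0,18]]}}

```text
t: 11.1
tool_pos: [0.6009, 0.2287, 0.1826]
eef_rot: [[0.997, 0.08, 0.0], [0.08, -0.997, 0.0], [0.0, -0.0, -1.0]]
force: [0.2, 0.4, -1.7]
finger_gap: 0.268
finger_force: 35.0
```

```bash
python3 - <<'E'
from h import *
im,P=look("wrist","w3.png")
print("orange");blob(im,P,(3,150,40),(18,255,255),(.0,.08))
print("daikon");blob(im,P,(20,10,90),(50,160,255),(.06,.08))
print("green");blob(im,P,(50,100,20),(80,255,255),(.06,.2))
dk(-44,65,.084,0)
E
```

```text
orange
px [520. 195.] n 1395 c [632.5  67.8] s [62.4 15.2] a 4.7 z [19.1 20.6 21.9]
px [472. 319.] n 428 c [541.2 104.1] s [28.8 14. ] a -81.0 z [55.  64.4 67.2]
px [635. 364.] n 37 c [481.3 -81.8] s [13.8  1.6] a 85.7 z [1.8 5.4 9.4]
px [614. 421.] n 510 c [438.3 -58.1] s [27.2  3.6] a -3.4 z [12.7 30.1 39.6]
daikon
px [390. 320.] n 77 c [536.1 168.5] s [10.6  5.4] a 33.0 z [61.4 63.9 65.8]
px [274. 453.] n 28 c [406.1 250.2] s [8.5 2.4] a 86.3 z [60.2 62.7 66.5]
green
px [319. 201.] n 6588 c [633.6 230.8] s [52.3 35.5] a 4.4 z [170.4 172.5 173.6]
t 11.2 pos [0.5998 0.2335 0.1822] yaw 4.8 j6 1.8 
 shift now-axes [-2.76 -1.5   3.28] turn [-0.2  0.   0.3] shift goal-axes [-2.77 -1.5   3.27]
```

View pics/w3.png

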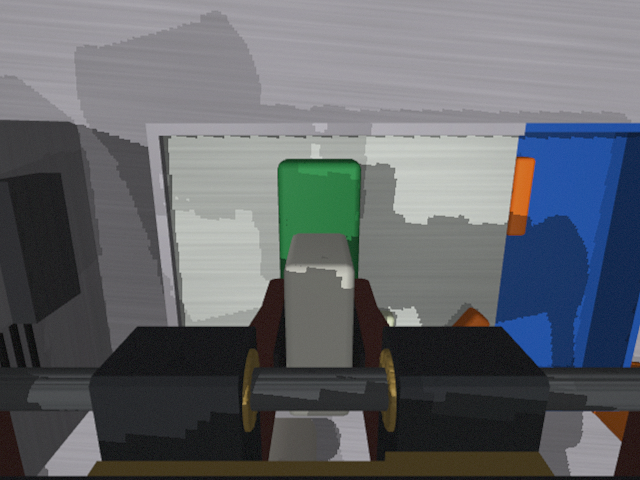

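Carrot 1 lies on the trough floor at pixel (521,195), and the scraper is held level. Next is the second pass, on the near side.

Emit:
{"name": "play_rows", "arguments": {"targets": [[-0.7,-0.4,0,0,0,0,18],[-0.7,-0.4,0,0,0,0,18],[-0.7,-0.4,0,0,0,0,18],[-0.67,-0.3,0,0,0,0,18],[0,0,1,0,0,0,18],[0,0,1,0,0,0,18],[0,0,1,0,0,0,18],[0,0,0.27,0,0,0,18],[0,0,0,0,0,0,18],[0,0,0,0,0,0,18]]}}

```text
t: 12.15
tool_pos: [0.515, 0.2656, 0.0851]
eef_rot: [[0.997, 0.079, 0.001], [0.079, -0.997, 0.0], [0.001, -0.0, -1.0]]
force: [1.2, -0.1, -2.6]
finger_gap: 0.268
finger_force: 35.0
```

```bash
python3 -c "
from h import *
dk(-44,-133,.0835,0)"
```

```text
t 12.2 pos [0.515  0.2656 0.0851] yaw 4.6 j6 1.91 
 shift now-axes [-0.04  6.39  0.05] turn [-0.  -0.1  0.1] shift goal-axes [-0.03  6.39  0.05]
```

Emit:
{"name": "play_rows", "arguments": {"targets": [[0,0.4,0.05,0,0,0,18],[0,0.4,0,0,0,0,18],[0,0.4,0,0,0,0,18],[0,0.4,0,0,0,0,18],[0,0.4,0,0,0,0,18],[0,0.4,0,0,0,0,18],[0,0.4,0,0,0,0,18],[0,0.4,0,0,0,0,18],[0,0.4,0,0,0,0,18],[0,0.4,0,0,0,0,18]]}}

```text
t: 13.15
tool_pos: [0.5243, 0.1448, 0.0828]
eef_rot: [[0.997, 0.079, -0.0], [0.079, -0.997, 0.0], [-0.0, -0.0, -1.0]]
force: [0.2, 0.4, -2.3]
finger_gap: 0.274
finger_force: 35.0
```

Emit:
{"name": "play_rows", "arguments": {"targets": [[0,0.4,0,0,0,0,18],[0,0.4,0,0,0,0,18],[0,0.4,0,0,0,0,18],[0,0.4,0,0,0,0,18],[0,0.4,0,0,0,0,18],[0,0.4,0,0,0,0,18],[0,0,0,0,0,0,18],[0,0,-1,0,0,0,18],[0,0,-1,0,0,0,18],[0,-1,-1,0,0,0,18]]}}

```text
t: 14.15
tool_pos: [0.5277, 0.102, 0.1736]
eef_rot: [[0.997, 0.075, -0.0], [0.075, -0.997, -0.001], [-0.0, 0.001, -1.0]]
force: [0.4, 1.5, -0.1]
finger_gap: 0.269
finger_force: 35.0
```

Emit:
{"name": "play_rows", "arguments": {"targets": [[0,-1,-1,0,0,0,18],[0,-1,-1,0,0,0,18],[0,-1,0,0,0,0,18],[-0.5,-1,0,0,0,0,18],[-0.5,0,0,0,0,0,18],[0,0,0,0,0,0,18]]}}

```text
t: 14.75
tool_pos: [0.4869, 0.2224, 0.2333]
eef_rot: [[0.997, 0.082, 0.0], [0.082, -0.997, 0.0], [0.0, -0.0, -1.0]]
force: [0.7, 0.5, -1.7]
finger_gap: 0.271
finger_force: 35.0
```

```bash
python3 - <<'E'
from h import *
im,P=look("wrist")
print("orange");blob(im,P,(3,150,40),(18,255,255),(.0,.08))
print("daikon");blob(im,P,(20,10,90),(50,160,255),(.0,.08))
im2,P=look("top")
print("orange");blob(im2,P,(3,150,40),(18,255,255),(.0,.08))
cv2.imwrite("pics/c4.png",np.hstack([im[:,:,::-1][:480,240:],im2[120:360,100:340,::-1].repeat(2,0).repeat(2,1)[:, :400]]))
dk(-44,65,.084,0)
E
```

```text
orange
px [512.  55.] n 1515 c [631.3  68.1] s [62.5 16.1] a 4.3 z [18.3 20.5 22. ]
px [522. 171.] n 1104 c [533.5  37.5] s [62.1 16.2] a 8.7 z [16.  20.6 21.9]
px [618. 273.] n 2702 c [452.1 -86.7] s [59.1 59. ] a -3.5 z [ 4.2 28.1 45.7]
daikon
px [502. 188.] n 1577 c [518.6  52.3] s [60.5 20.6] a 6.5 z [13.2 29.8 31.7]
orange
px [261. 202.] n 192 c [631.9  66.9] s [60.9 15.1] a 4.4 z [16.  19.2 21.8]
px [276. 248.] n 200 c [534.2  37.5] s [60.9 15.7] a 5.3 z [16.7 19.3 22.5]
px [505. 260.] n 29 c [ 488.1 -421.3] s [44.3 14.4] a -5.5 z [57.4 59.3 79.7]
px [338. 284.] n 837 c [452.2 -91. ] s [61.3 58.6] a 85.7 z [ 1.1  4.5 45.6]
px [392. 286.] n 879 c [ 444.1 -203.5] s [68.5 59.2] a -81.1 z [ 1.2  5.  45. ]
t 14.8 pos [0.4883 0.2213 0.233 ] yaw 4.6 j6 1.85 
 shift now-axes [ 0.97 -1.61  4.97] turn [-0.  -0.   0.1] shift goal-axes [ 0.97 -1.62  4.97]
```

View pics/c4.png

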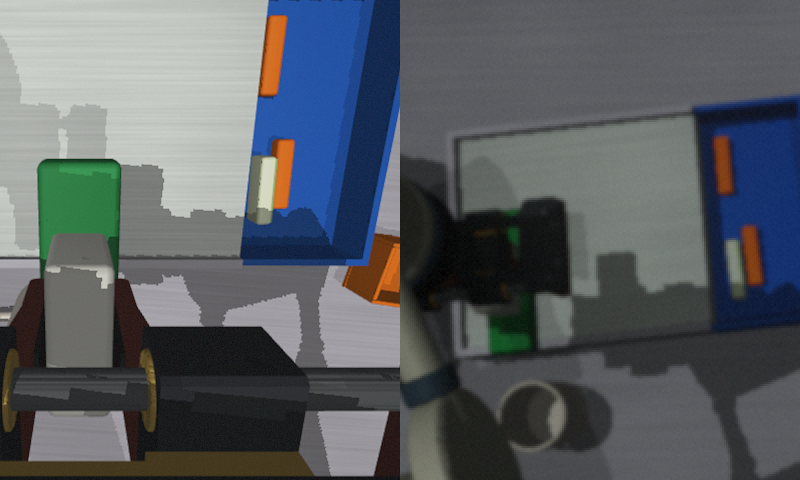

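All three scraps are in the trough, at (275,55), (283,173) and (261,188) in the left half of the crop, and the plate is empty. Next I carry the scraper toward the bottle and canister gap.

Emit:
{"name": "play_rows", "arguments": {"targets": [[0.07,0.98,-0.1,0,0,0,18],[0.07,0.98,-0.1,0,0,0,18],[0.07,0.98,-0.1,0,0,0,18],[0.07,0.98,-0.1,0,0,0,18],[0.07,0.98,-0.1,0,0,0,18],[0.07,0.98,-0.1,0,0,0,18],[0.07,0.98,-0.1,0,0,0,18],[0.07,0.98,-0.1,0,0,0,18],[0.07,0.98,-0.1,0,0,0,18],[0.07,0.98,-0.1,0,0,0,18]]}}

```text
t: 15.85
tool_pos: [0.5328, -0.0726, 0.2628]
eef_rot: [[0.997, 0.078, 0.0], [0.078, -0.997, -0.0], [0.0, 0.0, -1.0]]
force: [0.2, -0.2, -1.6]
finger_gap: 0.273
finger_force: 35.0
```

Emit:
{"name": "play_rows", "arguments": {"targets": [[0.07,0.98,0,0,0,0,18],[0.07,0.98,0,0,0,0,18],[0.07,0.98,0,0,0,0,18],[0.07,0.98,0,0,0,0,18],[0.07,0.98,0,0,0,0,18],[0.07,0.98,0,0,0,0,18],[0,0,0,0,0,0,18],[0,0,0,0,0,0,18]]}}

```text
t: 16.65
tool_pos: [0.5587, -0.2463, 0.2621]
eef_rot: [[0.997, 0.077, -0.001], [0.077, -0.997, 0.001], [-0.001, -0.001, -1.0]]
force: [0.6, 1.4, -2.0]
finger_gap: 0.271
finger_force: 35.0
```

```bash
python3 - <<'E'
from h import *
im,P=look("wrist","w5.png")
print("green");blob(im,P,(50,100,20),(80,255,255),(.0,.2))
print("white");blob(im,P,(0,0,90),(180,60,255),(.09,.11))
print("cap");blob(im,P,(0,0,90),(180,60,255),(.14,.16))
to(.616,-.245,.12,85)
E
```

```text
green
px [200. 124.] n 4296 c [ 625.2 -140.6] s [62.8 55.1] a 6.4 z [ 38.7 103.9 120.2]
white
px [457. 169.] n 4990 c [ 607.2 -353.2] s [61.8 61.6] a -78.1 z [ 92.4 100.7 101.9]
px [173. 162.] n 47 c [ 596.5 -126. ] s [33.   5.7] a 67.4 z [92.9 95.7 98.9]
px [489. 305.] n 149 c [ 496.2 -397.5] s [14.1  8.5] a -13.9 z [103.2 104.4 105.4]
cap
px [158. 125.] n 1838 c [ 624.3 -135.4] s [30.  29.4] a -79.9 z [146.2 150.8 152.1]
t 16.7 pos [ 0.5589 -0.2454  0.2625] yaw 4.5 j6 1.02 
 shift now-axes [1.9  0.14 4.75] turn [ -0.   -0.  -80.5] shift goal-axes [0.18 1.9  4.75]
```

View pics/w5.png

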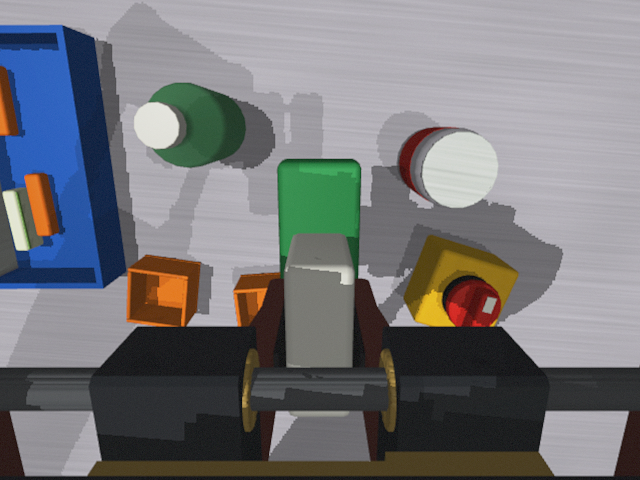

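The bottle cap is at pixel (158,125) and the canister at (457,169), giving a midpoint of (0.616, -0.244) and a line direction of 85.5°. I turn, move over and lower.

Emit:
{"name": "play_rows", "arguments": {"targets": [[0,0,0,0,0,-8.1,18],[0,0,0,0,0,-8.1,18],[0,0,0,0,0,-8.1,18],[0,0,0,0,0,-8.1,18],[0,0,0,0,0,-8.1,18],[0,0,0,0,0,-8.1,18],[0,0,0,0,0,-8.1,18],[0,0,0,0,0,-8.1,18],[0,0,0,0,0,-8.1,18],[0,0,0,0,0,-8.1,18]]}}

```text
t: 17.7
tool_pos: [0.5591, -0.2439, 0.2633]
eef_rot: [[0.07, 0.998, 0.001], [0.998, -0.07, -0.0], [0.0, 0.001, -1.0]]
force: [-0.8, 0.1, -1.3]
finger_gap: 0.276
finger_force: 35.0
```

Emit:
{"name": "play_rows", "arguments": {"targets": [[0.1,0.95,0,0,0,0,18],[0.1,0.95,0,0,0,0,18],[0,0,0,0,0,0,18],[0,0,0,0,0,0,18],[0,0,0,0,0,0,18]]}}

```text
t: 18.2
tool_pos: [0.6157, -0.2431, 0.2636]
eef_rot: [[0.077, 0.997, 0.0], [0.997, -0.077, -0.0], [-0.0, 0.0, -1.0]]
force: [-0.3, 1.0, -1.0]
finger_gap: 0.269
finger_force: 35.0
```

```bash
python3 - <<'E'
from h import *
im,P=look("wrist")
print("green held");blob(im,P,(50,100,20),(80,255,255),(.22,.28))
print("white held");blob(im,P,(0,0,90),(180,60,255),(.26,.35))
to(.6158,-.2443,.036,85.5)
E
```

```text
green held
px [319. 201.] n 6663 c [ 618.2 -210.7] s [52.7 35.4] a 85.6 z [252.  254.1 255.2]
white held
px [319. 302.] n 8531 c [ 616.2 -233.6] s [39.3 23.7] a 85.0 z [272.2 299.6 300.8]
px [318. 414.] n 285 c [ 613.1 -272.3] s [21.8  4.7] a -3.0 z [298.5 299.5 300.5]
t 18.2 pos [ 0.6156 -0.2433  0.2639] yaw 85.5 j6 -0.35 
 shift now-axes [-0.03  0.    7.6 ] turn [0.1 0.  0. ] shift goal-axes [-0.03  0.01  7.6 ]
```

Emit:
{"name": "play_rows", "arguments": {"targets": [[-0.03,0,1,0,0,0,18],[0,0,1,0,0,0,18],[0,0,1,0,0,0,18],[0,0,1,0,0,0,18],[0,0,1,0,0,0,18],[0,0,1,0,0,0,18],[0,0,0.8,0,0,0,18],[0,0,0.5,0,0,0,18],[0,0,0.25,0,0,0,18],[0,0,0,0,0,0,18]]}}

```text
t: 19.25
tool_pos: [0.6157, -0.2445, 0.0361]
eef_rot: [[0.078, 0.997, -0.001], [0.997, -0.078, 0.0], [0.0, -0.001, -1.0]]
force: [0.5, 0.4, -1.5]
finger_gap: 0.27
finger_force: 35.0
```

Emit:
{"name": "play_rows", "arguments": {"targets": [[0,0,0.07,0,0,0,18],[0,0,0.04,0,0,0,18],[0,0,0,0,0,0,18],[0,0,0,0,0,0,18]]}}

```text
t: 19.65
tool_pos: [0.6165, -0.2446, 0.0337]
eef_rot: [[0.078, 0.997, 0.001], [0.997, -0.078, -0.0], [-0.0, 0.001, -1.0]]
force: [-0.3, 0.9, -2.3]
finger_gap: 0.272
finger_force: 35.0
```

Emit:
{"name": "play_rows", "arguments": {"targets": [[0,0,0.04,0,0,0,18],[0,0,0.03,0,0,0,18],[0,0,0,0,0,0,18],[0,0,0,0,0,0,18]]}}

```text
t: 20.05
tool_pos: [0.6166, -0.2446, 0.0326]
eef_rot: [[0.078, 0.997, 0.001], [0.997, -0.078, -0.001], [-0.001, 0.002, -1.0]]
force: [-1.5, 1.9, 5.4]
finger_gap: 0.268
finger_force: 35.0
```

Emit:
{"name": "play_rows", "arguments": {"targets": [[0,0,0,0,0,0,60],[0,0,0,0,0,0,60],[0,0,0,0,0,0,60],[0,0,-0.5,0,0,0,60],[0,0,-1,0,0,0,60],[0,0,-1,0,0,0,60],[0,0,-1,0,0,0,60],[0,0,-1,0,0,0,60],[0,0,-1,0,0,0,80],[0,0,-0.8,0,0,0,87]]}}

```text
t: 21.05
tool_pos: [0.6163, -0.2446, 0.2236]
eef_rot: [[0.078, 0.997, 0.003], [0.997, -0.078, -0.001], [-0.001, 0.003, -1.0]]
force: [-0.0, -0.3, 0.2]
finger_gap: 0.822
finger_force: 0.0
```

```bash
python3 - <<'E'
from h import *
im,P=look("wrist")
print("green");blob(im,P,(50,100,20),(80,255,255),(.015,.03))
print("white grip");blob(im,P,(0,0,60),(180,60,255),(.06,.075))
to(.452,-.17,.22,86.5)
E
```

```text
green
px [318. 196.] n 2554 c [ 616.4 -245.1] s [117.8  35.3] a 85.5 z [20.9 22.7 24. ]
white grip
px [318. 221.] n 2143 c [ 616.3 -245.6] s [59.5 23.7] a 84.9 z [66.8 68.6 69.9]
px [338. 318.] n 62 c [ 626.5 -329.7] s [18.7  2. ] a -36.6 z [68.5 71.9 74.8]
t 21.1 pos [ 0.6171 -0.245   0.2283] yaw 85.5 j6 -0.35 
 shift now-axes [ 2.06 -5.68  0.22] turn [ 0.5  0.2 -1. ] shift goal-axes [ 2.16 -5.65  0.28]
```

The scraper stands upright at (0.6164, -0.2451), within a few mm of the midpoint. Next is tub 1.

Emit:
{"name": "play_rows", "arguments": {"targets": [[0.36,-0.94,0,0,0,-1,87],[0.36,-0.94,0,0,0,0,87],[0.36,-0.94,0,0,0,0,87],[0.36,-0.94,0,0,0,0,87],[0.36,-0.94,0,0,0,0,87],[0.36,-0.94,0,0,0,0,87],[0,0,0.2,0,0,0,87],[0,0,0,0,0,0,87]]}}

```text
t: 21.9
tool_pos: [0.4512, -0.169, 0.2135]
eef_rot: [[0.06, 0.998, 0.0], [0.998, -0.06, -0.0], [-0.0, 0.0, -1.0]]
force: [0.6, -0.1, 0.1]
finger_gap: 0.992
finger_force: 0.0
```

```bash
python3 - <<'E'
from h import *
im,P=look("wrist","w6.png")
print("orange");blob(im,P,(3,150,30),(18,255,255),(.038,.05)); blob(im,P,(3,150,30),(18,255,255),(-.01,.06))
to(.452,-.09,.014,86.5)
E
```

```text
orange
px [314. 115.] n 1560 c [451.6 -89.6] s [59.5 59.2] a 85.6 z [40.6 45.5 46.9]
px [311. 252.] n 1371 c [ 442.5 -199.9] s [59.5 59. ] a -81.7 z [39.3 45.2 46.7]
px [313. 117.] n 5975 c [451.7 -87.2] s [64.2 60. ] a 86.5 z [ 3.7  5.5 46.2]
px [310. 248.] n 5186 c [ 443.9 -206.9] s [74.  59.6] a -81.7 z [ 3.7 10.1 46.1]
t 21.9 pos [ 0.4516 -0.1692  0.2136] yaw 86.5 j6 -0.37 
 shift now-axes [ 2.64 -0.15  6.65] turn [0. 0. 0.] shift goal-axes [ 2.64 -0.15  6.65]
```

View pics/w6.png

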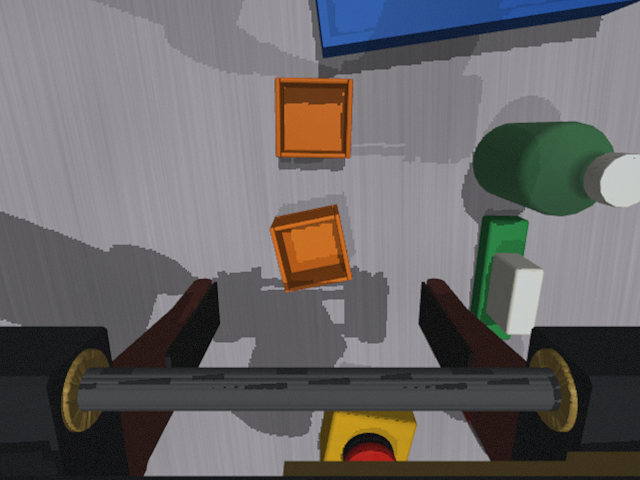

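Tub 1 is at pixel (314,115) and tub 2 at (311,252), both undisturbed. I grasp tub 1 along x because the trough wall is close in y.

Emit:
{"name": "play_rows", "arguments": {"targets": [[0.9,-0.05,0.3,0,0,0.9,87],[0.9,-0.05,0.4,0,0,0,87],[0.85,-0.03,0.9,0,0,0,87],[0,0,1,0,0,0,87],[0,0,1,0,0,0,87],[0,0,1,0,0,0,87],[0,0,1,0,0,0,87],[0,0,0.6,0,0,0,87],[0,0,0.4,0,0,0,87],[0,0,0,0,0,0,55]], "newtons": 35}}

```text
t: 22.95
tool_pos: [0.4524, -0.0894, 0.0139]
eef_rot: [[0.076, 0.997, -0.004], [0.997, -0.076, 0.001], [0.001, -0.004, -1.0]]
force: [0.2, 0.6, -0.1]
finger_gap: 0.937
finger_force: 0.0
```

Emit:
{"name": "play_rows", "arguments": {"targets": [[0,0,0,0,0,0,55],[0,0,0,0,0,0,55],[0,0,0,0,0,0,55],[0,0,0,0,0,0,55],[0,0,-0.5,0,0,0,55],[0,0,-1,0,0,0,55],[0,0,-1,0,0,0,55],[0,0,-1,0,0,0,55],[0,0,-1,0,0,0,55],[0,0,0,0,0,0,55]]}}

```text
t: 23.95
tool_pos: [0.4551, -0.09, 0.1567]
eef_rot: [[0.076, 0.997, 0.009], [0.997, -0.076, -0.002], [-0.002, 0.009, -1.0]]
force: [-0.3, -0.1, -1.9]
finger_gap: 0.683
finger_force: 35.0
```

```bash
python3 - <<'E'
from h import *
dk(0,50,.066,90)
im,P=look("wrist")
print("orange");blob(im,P,(3,150,30),(18,255,255),(-.01,.2))
E
```

```text
t 23.9 pos [ 0.4551 -0.09    0.1567] yaw 85.6 j6 -0.19 
 shift now-axes [11.91  2.53  3.03] turn [ 0.5  0.1 -8.9] shift goal-axes [11.37  4.36  3.02]
orange
px [417.  35.] n 2506 c [532.4  38. ] s [63.5 18.7] a 6.4 z [17.9 20.6 21.9]
px [319. 297.] n 22655 c [456.4 -88.8] s [68.4 58.1] a -4.2 z [143.4 155.1 185.3]
```

Emit:
{"name": "play_rows", "arguments": {"targets": [[0,0,0,0,0,-4.4,55],[0,0,0,0,0,-4.5,55],[0.95,0.36,0,0,0,0,55],[0.95,0.36,0,0,0,0,55],[0.95,0.36,0,0,0,0,55],[0.95,0.36,0,0,0,0,55],[0.95,0.36,0,0,0,0,55],[0.95,0.36,0,0,0,0,55],[0.95,0.36,0,0,0,0,55],[0.95,0.36,0,0,0,0,55]]}}

```text
t: 25.0
tool_pos: [0.5205, 0.1457, 0.1486]
eef_rot: [[-0.079, 0.997, -0.003], [0.997, 0.079, -0.001], [-0.0, -0.003, -1.0]]
force: [1.1, -0.1, -2.4]
finger_gap: 0.679
finger_force: 35.0
```

Emit:
{"name": "play_rows", "arguments": {"targets": [[0.95,0.36,0,0,0,0,55],[0.95,0.36,0,0,0,0,55],[0.95,0.36,0,0,0,0,55],[0.92,0.36,0,0,0,0,55],[0,0,0,0,0,0,55],[0,0,0,0,0,0,55]]}}

```text
t: 25.6
tool_pos: [0.5544, 0.2607, 0.1486]
eef_rot: [[-0.08, 0.997, -0.003], [0.997, 0.08, -0.002], [-0.002, -0.004, -1.0]]
force: [0.3, -0.6, -1.6]
finger_gap: 0.683
finger_force: 35.0
```

```bash
python3 - <<'E'
from h import *
dk(0,50,.068,90)
im,P=look("wrist")
print("orange");blob(im,P,(3,150,30),(18,255,255),(.1,.2))
E
```

```text
t 25.6 pos [0.5544 0.2607 0.1486] yaw 94.6 j6 0.3 
 shift now-axes [-0.02  0.15  2.69] turn [-0.2  0.1  0.1] shift goal-axes [-0.02  0.14  2.69]
orange
px [319. 297.] n 22645 c [555.7 262.2] s [68.3 58.1] a 4.6 z [135.3 146.9 177.2]
```

Emit:
{"name": "play_rows", "arguments": {"targets": [[0,0.14,0.9,0,0,0,55],[0,0,0.9,0,0,0,55],[0,0,0.5,0,0,0,55],[0,0,0.35,0,0,0,55],[0,0,0.04,0,0,0,55],[0,0,0.04,0,0,0,55],[0,0,0.04,0,0,0,55],[0,0,0,0,0,0,55],[0,0,0,0,0,0,55]]}}

```text
t: 26.55
tool_pos: [0.5598, 0.2613, 0.0687]
eef_rot: [[-0.079, 0.997, 0.001], [0.997, 0.079, 0.0], [0.0, 0.001, -1.0]]
force: [-1.2, -0.4, -2.0]
finger_gap: 0.679
finger_force: 35.0
```

Emit:
{"name": "play_rows", "arguments": {"targets": [[0,0,0.05,0,0,0,55],[0,0,0.05,0,0,0,55],[0,0,0.04,0,0,0,55],[0,0,0,0,0,0,55],[0,0,0,0,0,0,55]]}}

```text
t: 27.05
tool_pos: [0.56, 0.2614, 0.0673]
eef_rot: [[-0.079, 0.997, 0.003], [0.997, 0.079, 0.001], [0.001, 0.003, -1.0]]
force: [-5.5, -2.7, 11.4]
finger_gap: 0.684
finger_force: 35.0
```

Emit:
{"name": "play_rows", "arguments": {"targets": [[0,0,0,0,0,0,80],[0,0,0,0,0,0,87],[0,0,0,0,0,0,87],[0,0,-0.5,0,0,0,87],[0,0,-1,0,0,0,87],[0,0,-1,0,0,0,87],[0,0,-1,0,0,0,87],[0,0,-1,0,0,0,87],[0,0,-0.8,0,0,0,87],[0,0,0,0,0,0,87]]}}

```text
t: 28.05
tool_pos: [0.5607, 0.2616, 0.2285]
eef_rot: [[-0.079, 0.997, 0.008], [0.997, 0.079, 0.003], [0.003, 0.008, -1.0]]
force: [0.2, 0.5, 0.4]
finger_gap: 0.987
finger_force: 0.0
```

```bash
python3 - <<'E'
from h import *
im,P=look("wrist")
print("orange");blob(im,P,(3,150,30),(18,255,255),(.088,.11))
im,P=look("top")
print("orange");blob(im,P,(3,150,30),(18,255,255),(0.035,.05))
to(.4425,-.270,.225,98.3)
E
```

```text
orange
px [317. 225.] n 1782 c [559.6 261.7] s [59.4 59.3] a 4.4 z [89.5 95.4 96.8]
orange
px [393. 287.] n 237 c [ 443.4 -199.6] s [60.2 58.5] a -81.9 z [38.1 43.7 46.3]
t 28.1 pos [0.5597 0.2611 0.223 ] yaw 94.5 j6 0.3 
 shift now-axes [-17.34  -5.29  -0.08] turn [ 0.1 -0.  -3.8] shift goal-axes [-16.96  -6.42  -0.07]
```

Emit:
{"name": "play_rows", "arguments": {"targets": [[-0.96,-0.29,0,0,0,0,87],[-0.96,-0.29,0,0,0,0,87],[-0.96,-0.29,0,0,0,0,87],[-0.96,-0.29,0,0,0,0,87],[-0.96,-0.29,0,0,0,0,87],[-0.96,-0.29,0,0,0,0,87],[-0.96,-0.29,0,0,0,0,87],[-0.96,-0.29,0,0,0,0,87],[-0.96,-0.29,0,0,0,0,87],[-0.96,-0.29,0,0,0,0,87]]}}

```text
t: 29.15
tool_pos: [0.4944, -0.0339, 0.2201]
eef_rot: [[-0.079, 0.997, -0.004], [0.997, 0.079, 0.0], [0.001, -0.004, -1.0]]
force: [-0.3, -0.8, 0.4]
finger_gap: 0.989
finger_force: 0.0
```

Emit:
{"name": "play_rows", "arguments": {"targets": [[-0.96,-0.29,0,0,0,0,87],[-0.96,-0.29,0,0,0,0,87],[-0.96,-0.29,0,0,0,0,87],[-0.96,-0.29,0,0,0,0,87],[-0.96,-0.29,0,0,0,0,87],[-0.96,-0.29,0,0,0,0,87],[-0.96,-0.29,0,0,0,0,87],[0,0,0,0,0,-3.8,87],[0,0,0,0,0,0,87]]}}

```text
t: 30.05
tool_pos: [0.4499, -0.2391, 0.2201]
eef_rot: [[-0.144, 0.99, -0.003], [0.99, 0.144, 0.002], [0.003, -0.003, -1.0]]
force: [0.7, 0.2, -0.0]
finger_gap: 0.99
finger_force: 0.0
```

```bash
python3 - <<'E'
from h import *
im,P=look("wrist")
print("orange");blob(im,P,(3,150,30),(18,255,255),(.038,.05))
to(.4425,-.1999,.014,98.3)
E
```

```text
orange
px [319. 169.] n 1378 c [ 442.5 -200.5] s [59.5 59. ] a 8.2 z [40.7 45.5 46.8]
t 30.1 pos [ 0.4502 -0.2386  0.2206] yaw 98.2 j6 -0.7 
 shift now-axes [ 1.3  -0.05  6.89] turn [-0.1 -0.1 -0.1] shift goal-axes [ 1.31 -0.07  6.89]
```

Emit:
{"name": "play_rows", "arguments": {"targets": [[0.65,-0.04,0.5,0,0,0,87],[0.65,-0.04,0.5,0,0,0,87],[0,0,1,0,0,0,87],[0,0,1,0,0,0,87],[0,0,1,0,0,0,87],[0,0,1,0,0,0,87],[0,0,0.9,0,0,0,87],[0,0,0.6,0,0,0,87],[0,0,0.4,0,0,0,87],[0,0,0,0,0,0,55]]}}

```text
t: 31.1
tool_pos: [0.4416, -0.1992, 0.0133]
eef_rot: [[-0.145, 0.989, -0.004], [0.989, 0.145, 0.002], [0.003, -0.003, -1.0]]
force: [-0.3, 0.3, 0.5]
finger_gap: 0.936
finger_force: 0.0
```

Emit:
{"name": "play_rows", "arguments": {"targets": [[0,0,0,0,0,0,55],[0,0,0,0,0,0,55],[0,0,0,0,0,0,55],[0,0,0,0,0,0,55],[0,0,-0.5,0,0,0,55],[0,0,-1,0,0,0,55],[0,0,-1,0,0,0,55],[0,0,-1,0,0,0,55],[0,0,-1,0,0,0,55],[0,0,0,0,0,0,55]]}}

```text
t: 32.1
tool_pos: [0.4445, -0.2014, 0.1565]
eef_rot: [[-0.145, 0.989, 0.008], [0.989, 0.145, -0.004], [-0.005, 0.007, -1.0]]
force: [0.7, 0.7, -2.0]
finger_gap: 0.679
finger_force: 35.0
```

```bash
python3 - <<'E'
from h import *
dk(0,-40,.068,90)
im,P=look("wrist")
print("orange");blob(im,P,(3,150,30),(18,255,255),(.1,.2))
E
```

```text
t 32.1 pos [ 0.4445 -0.2014  0.1565] yaw 98.3 j6 -0.64 
 shift now-axes [11.7   5.77  2.93] turn [0.4 0.3 3.8] shift goal-axes [12.05  5.    2.95]
orange
px [319. 296.] n 22902 c [ 446.  -199.4] s [67.2 58.7] a 8.6 z [143.6 155.2 185.4]
```

Emit:
{"name": "play_rows", "arguments": {"targets": [[0.97,0.48,0,0,0,0,55],[0.97,0.48,0,0,0,0,55],[0.97,0.48,0,0,0,0,55],[0.97,0.48,0,0,0,0,55],[0.97,0.48,0,0,0,0,55],[0.97,0.48,0,0,0,0,55],[0.97,0.48,0,0,0,0,55],[0.97,0.48,0,0,0,0,55],[0.97,0.48,0,0,0,0,55],[0.97,0.48,0,0,0,0,55]]}}

```text
t: 33.15
tool_pos: [0.5423, 0.1096, 0.1483]
eef_rot: [[-0.145, 0.989, -0.003], [0.989, 0.145, -0.001], [-0.0, -0.003, -1.0]]
force: [0.9, 0.0, -2.2]
finger_gap: 0.683
finger_force: 35.0
```

Emit:
{"name": "play_rows", "arguments": {"targets": [[0.97,0.48,0,0,0,0,55],[0.97,0.48,0,0,0,0,55],[0,0,0,0,0,3.8,55],[0,0,0,0,0,0,55],[0,0,0,0,0,0,55]]}}

```text
t: 33.65
tool_pos: [0.5624, 0.1697, 0.149]
eef_rot: [[-0.081, 0.997, -0.003], [0.997, 0.081, -0.001], [-0.001, -0.003, -1.0]]
force: [-0.3, -0.1, -1.7]
finger_gap: 0.684
finger_force: 35.0
```

```bash
python3 - <<'E'
from h import *
dk(0,-40,.068,90)
im,P=look("wrist")
print("orange");blob(im,P,(3,150,30),(18,255,255),(.08,.2))
E
```

```text
t 33.6 pos [0.5624 0.1697 0.149 ] yaw 94.6 j6 0.15 
 shift now-axes [0.02 0.12 2.7 ] turn [-0.2  0.   0.1] shift goal-axes [0.02 0.11 2.7 ]
orange
px [276.  84.] n 4824 c [535.6 256.6] s [59.4 59.3] a 4.4 z [82.9 95.2 96.7]
px [319. 296.] n 22922 c [561.5 171.3] s [72.4 58.5] a 4.7 z [136.  147.6 177.9]
```

Tub 1 was knocked about 24 mm aside but stays upright on the plate, within limits. I lower tub 2.

Emit:
{"name": "play_rows", "arguments": {"targets": [[0,0.05,0.9,0,0,0,55],[0,0,0.9,0,0,0,55],[0,0,0.5,0,0,0,55],[0,0,0.4,0,0,0,55],[0,0,0.04,0,0,0,55],[0,0,0.04,0,0,0,55],[0,0,0.04,0,0,0,55],[0,0,0.03,0,0,0,55],[0,0,0,0,0,0,55],[0,0,0,0,0,0,55]]}}

```text
t: 34.7
tool_pos: [0.5652, 0.1704, 0.0669]
eef_rot: [[-0.079, 0.997, 0.002], [0.997, 0.079, 0.0], [0.0, 0.002, -1.0]]
force: [-1.5, -0.6, 6.5]
finger_gap: 0.677
finger_force: 35.0
```

Emit:
{"name": "play_rows", "arguments": {"targets": [[0,0,0.04,0,0,0,55],[0,0,0,0,0,0,80],[0,0,0,0,0,0,87],[0,0,0,0,0,0,87],[0,0,-0.5,0,0,0,87],[0,0,-1,0,0,0,87],[0,0,-1,0,0,0,87],[0,0,-1,0,0,0,87],[0,0,-1,0,0,0,87],[0,0,-0.8,0,0,0,87]]}}

```text
t: 35.7
tool_pos: [0.5648, 0.1703, 0.2263]
eef_rot: [[-0.079, 0.997, 0.003], [0.997, 0.079, 0.001], [0.0, 0.003, -1.0]]
force: [1.0, -0.1, 0.7]
finger_gap: 0.99
finger_force: 0.0
```

```bash
python3 - <<'E'
from h import *
im,P=look("wrist")
print("orange");blob(im,P,(3,150,30),(18,255,255),(.0,.2))
im,P=look("top","t7.png"); 
print("orange");blob(im,P,(3,150,30),(18,255,255),(.0,.2))
print("green");blob(im,P,(50,100,20),(80,255,255),(.0,.1))
to(.484,-.3953,.2,-13.2); to(.484,-.3953,.2,166.8)
E
```

```text
orange
px [286. 103.] n 7814 c [535.7 256.4] s [59.2 59.1] a 4.5 z [53.8 55.6 96.3]
px [319. 223.] n 6689 c [564.9 171.1] s [59.5 59.4] a -85.5 z [53.9 56.5 96.1]
px [378. 315.] n 854 c [631.8  67.4] s [63.  14.6] a 4.4 z [18.8 20.6 21.9]
px [280. 335.] n 799 c [533.   39.7] s [62.6 18.1] a 6.2 z [13.6 20.6 22. ]
orange
px [261. 202.] n 180 c [632.1  66.5] s [60.5 15.2] a 5.5 z [16.2 19.3 22.1]
px [206. 229.] n 963 c [565.9 170. ] s [58.8 58.6] a -85.7 z [51.5 60.6 94.9]
px [276. 248.] n 174 c [533.7  37. ] s [59.5 13.5] a 6.4 z [16.8 19.6 22.5]
px [495. 261.] n 147 c [ 486.7 -399.1] s [58.3 52.5] a 89.3 z [58.3 77.7 96.2]
green
px [606. 148.] n 3335 c [ 718.2 -650.2] s [296.2  17.8] a 2.5 z [27.8 64.4 96.7]
px [354. 203.] n 135 c [ 609.9 -130.4] s [58.5 31.9] a 72.5 z [82.1 96.1 99.5]
px [406. 207.] n 512 c [ 616.3 -244.8] s [117.3  34.6] a 85.9 z [15.6 21.1 24.1]
t 35.8 pos [0.5659 0.1706 0.2286] yaw 94.5 j6 0.16 
 shift now-axes [-18.59  -4.23   0.89] turn [  0.3  -0.5 107.7] shift goal-axes [ 1.65 18.99  0.95]
t 35.8 pos [0.5659 0.1706 0.2286] yaw 94.5 j6 0.16 
 shift now-axes [-18.59  -4.23   0.89] turn [  0.5   0.2 -72.3] shift goal-axes [ -1.65 -18.99   0.95]
```

View pics/t7.png

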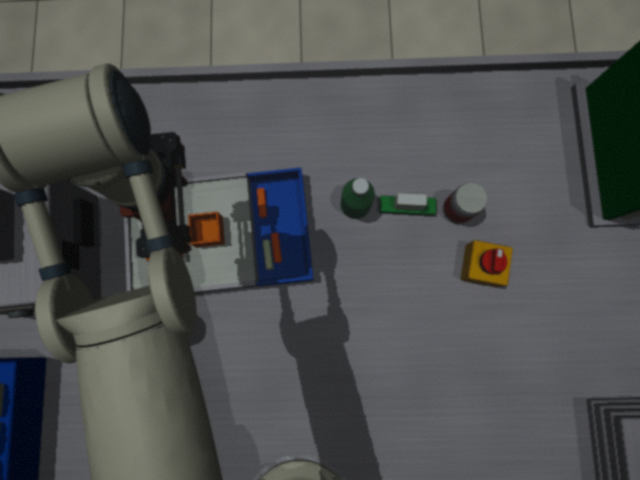

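Both tubs stand on the plate, the scraps are in the trough, and the scraper stands between the bottle and canister at (407,205). Next is the stop button.

Emit:
{"name": "play_rows", "arguments": {"targets": [[-0.98,-0.22,0,0,0,0,60],[-0.98,-0.22,0,0,0,0,60],[-0.98,-0.22,0,0,0,0,60],[-0.98,-0.22,0,0,0,0,60],[-0.98,-0.22,0,0,0,0,60],[-0.98,-0.22,0,0,0,0,60],[-0.98,-0.22,0,0,0,0,60],[-0.98,-0.22,0,0,0,0,60],[-0.98,-0.22,0,0,0,0,60],[-0.98,-0.22,0,0,0,0,60]]}}

```text
t: 36.8
tool_pos: [0.5214, -0.1291, 0.2215]
eef_rot: [[-0.079, 0.997, -0.002], [0.997, 0.079, 0.001], [0.001, -0.002, -1.0]]
force: [0.2, 0.6, -0.3]
finger_gap: 0.684
finger_force: 0.0
```

Emit:
{"name": "play_rows", "arguments": {"targets": [[-0.98,-0.22,0,0,0,0,60],[-0.98,-0.22,0,0,0,0,60],[-0.98,-0.22,0,0,0,0,60],[-0.98,-0.22,0,0,0,0,60],[-0.98,-0.22,0,0,0,0,60],[-0.98,-0.22,0,0,0,0,60],[-0.98,-0.22,0,0,0,0,60],[-0.98,-0.22,0,0,0,0,60],[-0.98,-0.22,0,0,0,0,60],[0,0,0,0,0,-8,60]]}}

```text
t: 37.8
tool_pos: [0.4822, -0.3996, 0.2203]
eef_rot: [[-0.215, 0.977, -0.003], [0.977, 0.215, 0.001], [0.002, -0.003, -1.0]]
force: [0.2, 0.8, -0.5]
finger_gap: 0.684
finger_force: 0.0
```

Emit:
{"name": "play_rows", "arguments": {"targets": [[0,0,0,0,0,-8,60],[0,0,0,0,0,-8,60],[0,0,0,0,0,-8,60],[0,0,0,0,0,-8,60],[0,0,0,0,0,-8,60],[0,0,0,0,0,-8,60],[0,0,0,0,0,-8,50],[0,0,0,0,0,-8,50],[0,0,0,0,0,0,50],[0,0,0,0,0,0,50]]}}

```text
t: 38.8
tool_pos: [0.4836, -0.3964, 0.2219]
eef_rot: [[-0.972, 0.236, -0.001], [0.236, 0.972, 0.001], [0.001, 0.001, -1.0]]
force: [-0.2, 0.7, 0.4]
finger_gap: 0.567
finger_force: 0.0
```

```bash
python3 - <<'E'
from h import *
im,P=look("wrist")
print("red");blob(im,P,(0,150,30),(8,255,255),(.09,.12))
print("red head");blob(im,P,(0,150,30),(8,255,255),(.075,.09))
to(.484,-.3953,.086,166.8)
E
```

```text
red
px [320. 225.] n 1005 c [ 482.7 -395.7] s [42. 16.] a -10.0 z [100.2 103.5 104.9]
red head
px [321. 223.] n 1776 c [ 482.2 -395.1] s [48.1 46.4] a 79.0 z [81.5 83.7 84.9]
t 38.9 pos [ 0.4837 -0.3964  0.2222] yaw 166.3 j6 -2.07 
 shift now-axes [-0.01  0.04  4.54] turn [ 0.  -0.1 -0.5] shift goal-axes [-0.    0.04  4.54]
```

Emit:
{"name": "play_rows", "arguments": {"targets": [[-0.02,0.03,1,0,0,0,50],[0,0,1,0,0,0,50],[0,0,1,0,0,0,50],[0,0,0.9,0,0,0,50],[0,0,0.57,0,0,0,50],[0,0,0,0,0,0,12],[0,0,0,0,0,0,12],[0,0,0,0,0,0,12],[0,0,0,0,0,0,12],[0,0,0,0,0,0,12]], "newtons": 20}}

```text
t: 39.85
tool_pos: [0.4855, -0.3956, 0.0905]
eef_rot: [[-0.973, 0.232, 0.003], [0.232, 0.973, -0.0], [-0.003, 0.0, -1.0]]
force: [0.7, 0.8, 2.6]
finger_gap: 0.183
finger_force: 20.0
```

Emit:
{"name": "play_rows", "arguments": {"targets": [[0,0,0,0,0,0,12],[0,0,-0.03,0,0,8,12],[0,0,-0.03,0,0,8,12],[0,0,-0.03,0,0,8,12],[0,0,0,0,0,0,12]]}}

```text
t: 40.35
tool_pos: [0.4851, -0.3963, 0.0929]
eef_rot: [[-0.793, 0.609, 0.002], [0.609, 0.793, -0.002], [-0.002, -0.0, -1.0]]
force: [1.4, 1.2, 4.7]
finger_gap: 0.18
finger_force: 20.0
```

Emit:
{"name": "play_rows", "arguments": {"targets": [[0,0,-0.03,0,0,8,12],[0,0,-0.03,0,0,8,12],[0,0,-0.03,0,0,8,12],[0,0,-0.03,0,0,8,12],[0,0,-0.03,0,0,6,12],[0,0,-0.02,0,0,4,12],[0,0,0,0,0,0,12],[0,0,0,0,0,0,12]]}}

```text
t: 41.15
tool_pos: [0.4841, -0.3968, 0.0975]
eef_rot: [[-0.187, 0.982, -0.0], [0.982, 0.187, -0.002], [-0.002, -0.001, -1.0]]
force: [-3.0, -1.3, 6.3]
finger_gap: 0.183
finger_force: 20.0
```

```bash
python3 - <<'E'
from h import *
o=monitor.get_obs(); print(o["moment"],o["force"],o["qpos"][5])
im,P=look("top")
print("red");blob(im,P,(0,150,30),(8,255,255),(.085,.12),(440,230,530,300))
E
```

```text
[-0.33450058  0.59434476 -0.00133871] [-3.00601212 -1.31733068  6.27018791] -0.9283119507403448
red
px [491. 261.] n 286 c [ 482.6 -385.3] s [43.5 30.9] a 15.3 z [ 86.7  96.2 110.9]
```

Emit:
{"name": "play_rows", "arguments": {"targets": [[0,0,-0.04,0,0,3,12],[0,0,0,0,0,2,12],[0,0,0,0,0,0,12],[0,0,0,0,0,0,12],[0,0,0,0,0,0,50],[0,0,0,0,0,0,50],[0,0,0,0,0,0,50],[0,0,-1,0,0,0,50],[0,0,-1,0,0,0,50],[0,0,-1,0,0,0,50]]}}

```text
t: 42.2
tool_pos: [0.4847, -0.3951, 0.1884]
eef_rot: [[-0.098, 0.995, -0.0], [0.995, 0.098, 0.001], [0.001, -0.0, -1.0]]
force: [-0.5, -0.5, -0.9]
finger_gap: 0.571
finger_force: 0.0
```

Emit:
{"name": "play_rows", "arguments": {"targets": [[0,0,-1,0,0,0,50],[-0.5,0,-1,0,0,0,50],[-0.5,0,0,0,0,0,50],[0,0,0,0,0,0,50],[0,0,0,0,0,0,50]]}}

```text
t: 42.7
tool_pos: [0.4875, -0.4251, 0.2465]
eef_rot: [[-0.097, 0.995, -0.001], [0.995, 0.097, 0.002], [0.002, -0.001, -1.0]]
force: [0.5, -0.5, -0.0]
finger_gap: 0.566
finger_force: 0.0
```

```bash
python3 - <<'E'
from h import *
im,P=look("wrist","w8.png")
print("red");blob(im,P,(0,150,30),(8,255,255),(.1,.12))
print("head");blob(im,P,(0,150,30),(8,255,255),(.08,.1))
print("mark");blob(im,P,(0,0,90),(180,60,255),(.1,.12))
im,P=look("top")
print("orange");blob(im,P,(3,150,30),(18,255,255),(.0,.1),(110,150,440,370))
print("green");blob(im,P,(50,100,20),(80,255,255),(.0,.1),(330,150,500,300))
print("cap");blob(im,P,(0,0,90),(180,60,255),(.095,.16),(330,150,500,240))
E
```

```text
red
px [317. 182.] n 996 c [ 483.2 -395.1] s [42.8 16. ] a -79.0 z [108.3 110.5 111.9]
head
px [318. 182.] n 1716 c [ 483.3 -393.7] s [48.  45.9] a 12.1 z [89.  90.7 92. ]
mark
px [489. 147.] n 4613 c [ 607.  -355.1] s [59.3 59.2] a 78.8 z [100.1 101.  102.1]
px [320. 205.] n 203 c [ 486.  -408.2] s [14.3  7.9] a -79.5 z [110.3 111.4 112.7]
orange
px [261. 202.] n 194 c [632.7  67. ] s [61.  15.1] a 4.3 z [16.3 19.1 21.9]
px [205. 229.] n 893 c [565.5 169.9] s [58.8 58.2] a -85.4 z [51.6 56.4 95.2]
px [162. 245.] n 1020 c [536.4 255.8] s [60.2 59. ] a -85.8 z [51.7 65.6 94.9]
px [276. 248.] n 199 c [533.8  37.2] s [59.7 15.1] a 5.4 z [16.  19.1 22.1]
green
px [353. 204.] n 140 c [ 607.8 -128.6] s [58.5 27.2] a 67.4 z [74.  95.3 99.5]
px [405. 206.] n 510 c [ 616.4 -244.9] s [117.8  35. ] a 85.6 z [16.1 21.1 24.2]
cap
px [360. 185.] n 192 c [ 628.7 -140.4] s [40.5 30. ] a -63.3 z [147.  149.2 151.9]
px [470. 188.] n 189 c [ 626.2 -354.8] s [47.7 24.7] a 81.0 z [ 96.8  99.2 101.6]
px [475. 207.] n 56 c [ 588.4 -360. ] s [20.6 11.7] a 78.6 z [ 97.1  99.2 102. ]
```

View pics/w8.png

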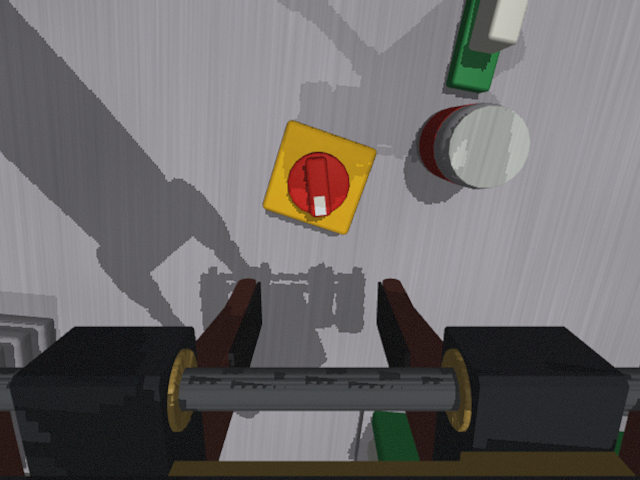

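The white mark at pixel (320,205) has turned about 66° clockwise. The bar top reads 110.5 mm again, so the button is fully up, and everything else is in place.

```bash
python3 -c "
from h import *
print(ctrl.job_done())"
```

```text
the job is handed in; nothing more can be done
None
```

The job is handed in, though the judge returned no verdict: in the last images the scraps are in the trough, the scraper is midway between bottle and canister, both tubs are upright on the plate and the stop button is turned fully up and released.

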